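# Gap check before latching a packed box

## Robot

A 6-joint arm with a two-finger parallel gripper is mounted at the origin on the work surface. World frame = base frame: x ahead of the robot, y to its left, z up, the work surface at z = 0. Lengths are in mm, angles in rad, forces in N, time in s.
With the tool pointing down it reaches from about 275 to 750 mm from the base axis. Payload 10.2 kg.
Tool frame: the origin (TCP) lies at the very end of the fingers, on their centre line; the grasp point (between the pads) lies 19 mm behind it; x points along the fingers, z is the direction in which the jaws open and shut, and the axes are right-handed (so a half turn about x gives the same grasp; the last joint's range is limited). The gripper opens to 85 mm and grips with 20 to 120 N. Pads are 22 mm wide; open, the fingers measure 114 mm over their backs; the gripper's body (76 mm by 85 mm) begins 54 mm behind the grasp point. The pads swing forward as they close: fully open they stand 13 mm farther back than shut.
Start: joints at [-1.439, 0.313, 1.498, -0, 1.331, -0.223], TCP at [182.374, -492.311, 194.894] pointing down, gripper open.
Joint ranges: [-2.94, 2.94], [-0.97, 2.17], [0.19, 2.56], [-1.23, 4.37], [0.02, 3.11], [-2.88, 2.88]. Speed limits (rad/s): [2.39, 2.39, 3.01, 3.14, 3.14, 3.14].

## Interface

Orientations are given as a unit quaternion [w, x, y, z].
In Python, from rig import sense, vision, job gives the robot as it stands. The module is installed in compiled form; this text tells all that it offers.
- The arm moves only by the shell command python3 -m pendant 'ROWS' [FORCE]. ROWS is JSON, a list of rows, each a list of 7 numbers: the turn, a rotation vector about the tool's x, y, z in rad, then the shift along the tool's x, y, z in cm, then the opening, from 0 (shut) to 1 (fully open). A call has exactly 5 rows; each row is the pose to reach, as a shift and turn from the pose commanded when the call began, along the tool's axes at that moment; what a row does not reach only later rows make up. A row lasts 1/8 s, in which the tool goes at most 62.5 mm and 10.7 degrees, less where a joint would pass 70% of its speed; a pose out of reach is approached as far as the arm can. A call with a gripper value outside its range is refused whole. The fingers move at their own pace and stop on an object; FORCE is the grip in N (left out, the last holds). Time passes only in rows, so rows that repeat a pose let the fingers close, or fill a call up. It gives the time, the measured TCP pose, the force and the opening at its end, in the units of the state.
- sense(): the state, without advancing time (a new reading comes with each control period).
- vision.capture(name): name is "scene" or "top" or "wrist"; returns the picture (400x640x3 uint8, red, green, blue); there is no depth.
- vision.calibration(name): a dict with "K" (3x3 intrinsics, pixels), "k1" (the pictures are not rectified: a ray, as slopes to the right and down, at radius r is drawn at 1 + k1 r^2 times it, then the intrinsics apply), "extrinsics" (4x4, takes a point from camera to world coordinates). Camera axes: x right, y up, looking along -z (the intrinsics and any distortion apply to the point x, -y, -z); pixel columns grow to the right and rows downward; lengths in mm; the calibration is good to about 2 mm. A picture is of the moment at which its call begins: read the wrist's pose just before it. calibration takes no time and is no camera call; for the wrist camera it gives the pose at the moment of the call.
- job.finish_job(): hands the job in, once; it reports no verdict.
The state is a dict: "time_s": time; "joints": joint angles; "dq": joint speeds; "tau": joint torques, N m; "eef_pos": TCP position; "ee_rot": TCP orientation; "force": force on the tool from outside, world axes, zero at the start; "wrist_torque": the same for the moment, N m; "grip_width": opening from 0.0 (shut) to 1.0 (fully open).
Only numpy, scipy, OpenCV 4.12 (cv2) and the standard library are available. Lean on these libraries where they do the work, as an engineer would, in place of code of your own. Each camera call takes 0.05 s, during which the arm holds its last target.

## Task

Check the packing clearance in the transport case: slide the gap gauge's blade down into the gap in front of one of the two wooden boxes, and if it jams part way try the other gap; one of them takes the blade fully, until the handle's shoulder rests on the rim. Leave the gauge standing fully home in the gap that it fits, and then swing that box's latch closed into its catch. The latch of the box whose gap jams stays open; do not knock over the jar or the brass lens.

Things in the scene. Friction and masses are not known exactly. Their poses are not given: they have to be found in the camera images.
- gauge: gap gauge, 120 g: flat steel blade 6 mm thick (its x), 30 mm wide (y), 45 mm long, under a black grip block 24 mm (x) by 34 mm (y), 60 mm tall, which forms a shoulder. Origin at the middle of the blade's lower end, z up: blade z = 0 to 45 mm, grip 45 to 105 mm. Starts upright in the stand's slot, shoulder on the stand's top, lower end 10 mm above the table
- stand: light wooden block, 60 (x) by 70 (y) by 55 mm tall, fixed, with a slot 10 mm (x) by 36 mm (y) in its top that holds the gauge; origin at the centre of its underside, axes along its sides
- case: low dark transport case with aluminium edges, fixed: 220 mm (x) by 310 mm (y), rim 90 mm above the table; origin at the centre of its underside, -x side faces the robot. Two brown wooden boxes, tops level with the rim, fill its left (+y) and right (-y) bays, but for a gap 11 mm wide (along x) and 130 mm long (along y) between each box and the 12 mm thick front (-x) wall
- gap_left (a point): centre of the mouth of the left (+y) gap, at rim height (90 mm above the table); axes as the case's: x across the gap, y along it, z up. One gap is free to 60 mm below the rim; the other narrows to 3 mm at 18 mm below the rim, so that the blade jams there. Which is which changes from start to start and only trying with the blade tells
- gap_right (a point): centre of the mouth of the right (-y) gap, at rim height; axes as the case's; same size of mouth as the left one
- latch_left (a joint): angle (rad) of the left latch, a flat steel bar 137 mm long, 16 mm wide, 13 to 19 mm above the rim, on an upright pivot on the left side wall. 0 = closed against a stop: it points to the case's -y across the left box, its end in the catch on the middle divider. Grows as it swings to the rear (+x), counter-clockwise from above, to 1.5. Stays where left; 1 to 2 N at its pin move it
- latch_right (a joint): angle (rad) of the right latch, the mirror image: pivot on the right side wall, closed (0) it points to the case's +y with its end in its catch on the middle divider; grows as it swings to the rear (+x), clockwise from above, to 1.5
- latch_left_hinge (a point): point on the left latch's pivot axis, 13 mm above the rim (fixed to the case)
- latch_right_hinge (a point): point on the right latch's pivot axis, 13 mm above the rim (fixed to the case)
- latch_left_pin (a point): top of the left latch's upright black grip pin, diameter 14 mm, 42 mm tall above the bar, 80 mm from the pivot; the pin's top is 151 mm above the table and its foot, on the bar, 109 mm
- latch_right_pin (a point): top of the right latch's grip pin, as on the left one
- jar: amber glass jar standing on the table, diameter 56 mm, 75 mm tall; origin at the centre of its underside
- lens: brass lens barrel standing on the table, diameter 48 mm, 60 mm tall; origin at the centre of its underside
There are look-alikes about, which are no part of the job. Of the things that look like the gauge, the middle-sized one is meant.

How it is judged:
By the outcome, as a careful person would: the job done as asked, in the order asked, and still so for the second after the job is handed in, with the robot touching nothing.
It also fails if it takes over 58 s, if anything falls off the work surface, if the arm or the gripper's body presses on something with over 40 N, if the wrist force passes 120 N, or if a joint passes its speed limit or range.

## Working session

There is one attempt and no reset: what is moved stays moved. The work goes in short steps, Python scripts to look and compute and a shell command to move; the robot and the scene stay as the last step left them, time stands still between calls to the robot, and variables do not carry over. Pictures are saved under pics/ and viewed, and the job is handed in when it is done.

```bash
mkdir -p pics
python3 - <<'E'
from rig import sense, vision, job
import cv2
s=sense(); print(s)
for n in ("scene","top","wrist"):
    im=vision.capture(n); cv2.imwrite(f"pics/{n}0.png",im[:,:,::-1]); c=vision.calibration(n); print(n,c)
E
```

```text
{'time_s': 0.0, 'joints': array([-1.43941164e+00,  3.13478686e-01,  1.49845569e+00, -1.65505422e-05,
        1.33098979e+00, -2.23409740e-01]), 'dq': array([ 9.31407766e-04, -1.35657219e-03,  1.24447248e-03,  1.63520247e-03,
        5.28435615e-05,  4.11784272e-04]), 'tau': array([ 1.50147051e-03, -4.12263429e+01, -2.59741652e+01, -9.60802731e-05,
        4.14840120e-03, -7.87096809e-06]), 'eef_pos': array([ 182.32152438, -491.99548772,  194.31342488]), 'ee_rot': array([ 0.58006654,  0.40426182,  0.58070937, -0.40357381]), 'force': array([ 0.22048653, -0.04993098, -0.63671708]), 'wrist_torque': array([ 0.00154162, -0.03190757,  0.02190315]), 'grip_width': 1.0008352645519505}
scene {'K': array([[511.15181351,   0.        , 323.88391032],
       [  0.        , 511.15181351, 198.71528598],
       [  0.        ,   0.        ,   1.        ]]), 'k1': 0.019592811583488152, 'extrinsics': array([[ 6.64288370e-01, -5.64405853e-01,  4.90068356e-01,
         1.17767781e+03],
       [ 7.47293587e-01,  4.86970135e-01, -4.52119876e-01,
        -5.52715495e+02],
       [ 1.65304503e-02,  6.66562915e
[... 534 characters left out ...]
3,  8.18480948e-02,  9.96632245e-01,
         1.02089511e+03],
       [ 0.00000000e+00,  0.00000000e+00,  0.00000000e+00,
         1.00000000e+00]])}
wrist {'K': array([[295.63909925,   0.        , 314.31532457],
       [  0.        , 295.63909925, 194.99960384],
       [  0.        ,   0.        ,   1.        ]]), 'k1': -0.04333386215503129, 'extrinsics': array([[ 3.46707390e-01,  8.98218434e-01,  2.70180735e-01,
         2.51859224e+02],
       [-9.37972109e-01,  3.32478649e-01,  9.83171911e-02,
        -4.66193944e+02],
       [-1.51901233e-03, -2.87509291e-01,  9.57776644e-01,
         3.73181320e+02],
       [ 0.00000000e+00,  0.00000000e+00,  0.00000000e+00,
         1.00000000e+00]])}
```

View pics/scene0.png

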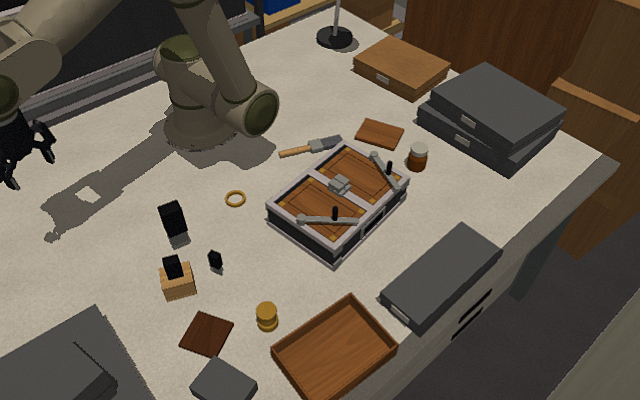

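View pics/top0.png

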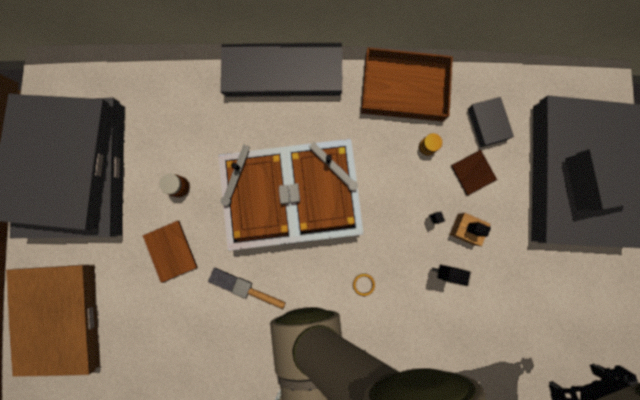

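View pics/wrist0.png

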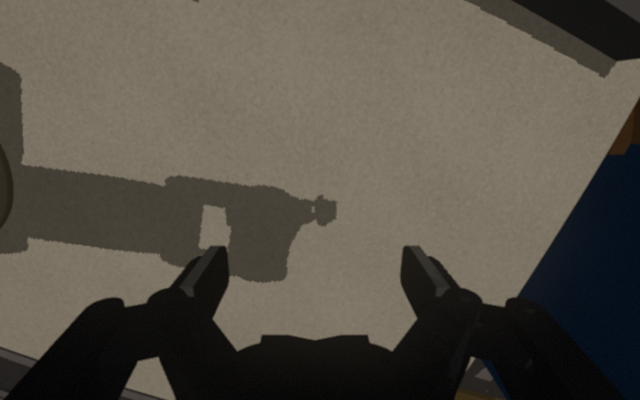

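The top view shows the case around (290,195), the stand and gauge at (475,230), the large look-alike at (455,275), the small one at (437,217), the jar at (174,186) and the lens at (431,144). I'll enlarge these.

```bash
cat > h.py <<'E'
import numpy as np, cv2
from rig import sense, vision, job
def ray(c,u,v):
    K=c["K"]; p=cv2.undistortPoints(np.array([[[u,v]]],float),K,np.array([c["k1"],0,0,0,0.]))[0,0]
    E=c["extrinsics"]; d=E[:3,:3]@np.array([p[0],-p[1],-1.]); return E[:3,3],d
def atz(c,u,v,z):
    o,d=ray(c,u,v); return o+d*(z-o[2])/d[2]
def proj(c,P):
    E=c["extrinsics"]; P=np.atleast_2d(np.asarray(P,float)); q=(P-E[:3,3])@E[:3,:3]; q=q*[1,-1,-1]
    return cv2.projectPoints(q.reshape(-1,1,3),np.zeros(3),np.zeros(3),c["K"],np.array([c["k1"],0,0,0,0.]))[0].reshape(-1,2)
def crop(src,dst,x0,y0,x1,y1,f):
    im=cv2.imread(src)[y0:y1,x0:x1]; cv2.imwrite(dst,cv2.resize(im,None,fx=f,fy=f,interpolation=cv2.INTER_CUBIC))
def snap(n,f):
    c=vision.calibration(n); im=vision.capture(n); cv2.imwrite(f,im[:,:,::-1]); return c
E
python3 -c "
from h import *
crop('pics/top0.png','pics/t1.png',210,130,370,260,5)
crop('pics/top0.png','pics/t2.png',410,120,530,300,3.3)
crop('pics/scene0.png','pics/s1.png',140,180,300,300,5)"
```

```text
(no output)
```

View pics/t1.png

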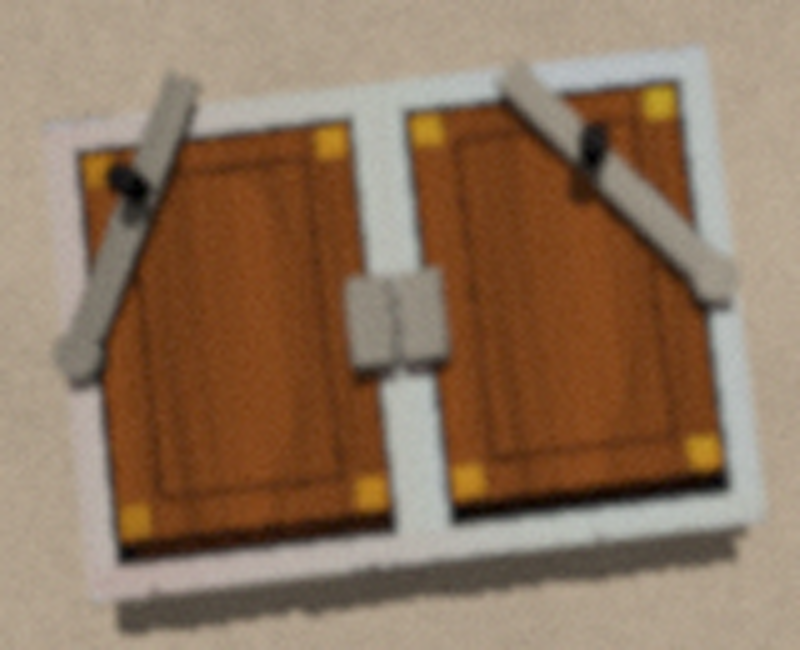

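View pics/t2.png

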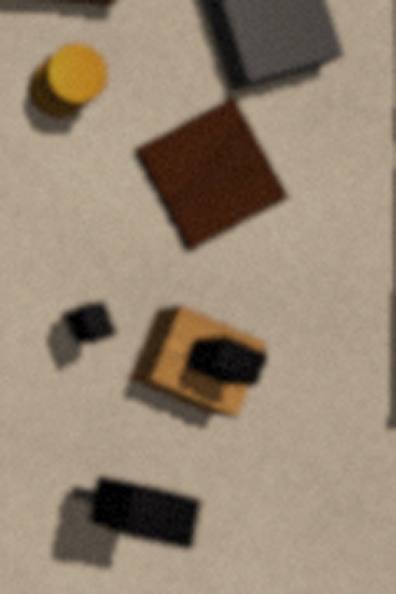

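View pics/s1.png

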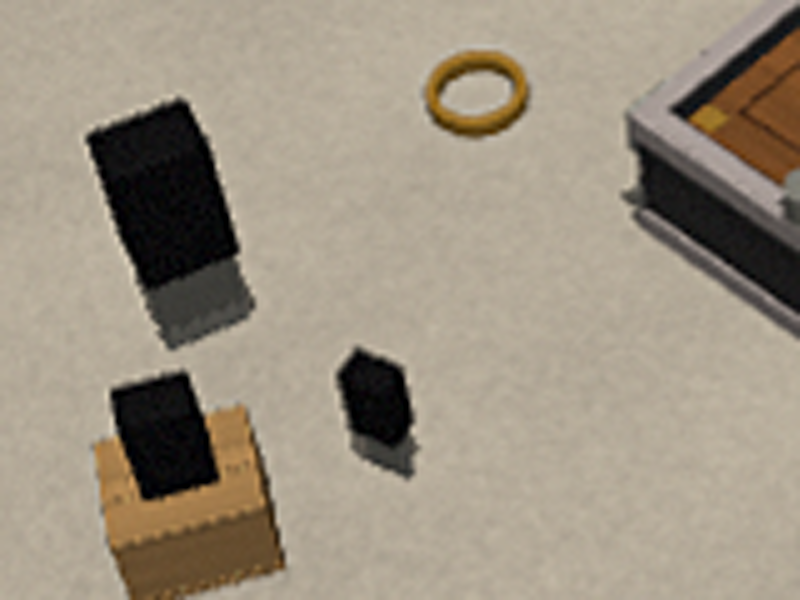

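```bash
cat > fit.py <<'E'
from h import *
from scipy.optimize import least_squares
def up(pts,x0,y0,f): return [((x+.5)/f-.5+x0,(y+.5)/f-.5+y0) for x,y in pts]
def fitrect(c,pts,sx,sy,z):
    # pts order: (+x,+y),(+x,-y),(-x,-y),(-x,+y)
    W=np.array([atz(c,u,v,z)[:2] for u,v in pts])
    B=np.array([[1,1],[1,-1],[-1,-1],[-1,1]])*[sx/2,sy/2]
    def r(p):
        R=np.array([[np.cos(p[2]),-np.sin(p[2])],[np.sin(p[2]),np.cos(p[2])]]); return (B@R.T+p[:2]-W).ravel()
    s=least_squares(r,[*W.mean(0),0]); return s.x,W,s.fun.reshape(-1,2)
E
python3 - <<'E'
from fit import *
np.set_printoptions(precision=2,suppress=True)
c=vision.calibration("top")
p=up([(42,122),(705,45),(765,530),(95,602)],210,130,5)
print(fitrect(c,p,220,310,90))
p=up([(183,307),(268,347),(238,417),(150,380)],410,120,3.3)
print([atz(c,*q,55) for q in p])
p=up([(192,335),(267,345),(262,383),(230,380)],410,120,3.3)
print([atz(c,*q,115) for q in p])
cs=vision.calibration("scene")
p=up([(112,385),(187,372),(195,407),(122,425)],140,180,5)
print([atz(cs,*q,115) for q in p])
p=up([(98,447),(245,407),(268,510),(115,545)],140,180,5)
print([atz(cs,*q,55) for q in p])
E
```

```text
(array([544.23,  84.56,   0.14]), array([[635.1 , 256.98],
       [678.78, -54.69],
       [451.8 , -86.37],
       [411.25, 222.32]]), array([[-3.36, -3.69],
       [-4.17,  0.95],
       [ 4.93,  2.2 ],
       [ 2.6 ,  0.54]]))
[array([ 511.87, -339.14,   55.  ]), array([ 483.62, -403.36,   55.  ]), array([ 431.8 , -380.39,   55.  ]), array([ 457.79, -314.31,   55.  ])]
[array([ 489.44, -324.04,  115.  ]), array([ 483.54, -377.28,  115.  ]), array([ 457.23, -373.56,  115.  ]), array([ 458.92, -350.83,  115.  ])]
[array([ 455.62, -370.05,  115.  ]), array([ 471.1 , -341.54,  115.  ]), array([ 489.85, -348.71,  115.  ]), array([ 477.34, -377.56,  115.  ])]
[array([ 436.09, -380.83,   55.  ]), array([ 461.09, -318.12,   55.  ]), array([ 516.74, -340.35,   55.  ]), array([ 487.69, -401.52,   55.  ])]
```

```bash
cat >> h.py <<'E'
from scipy.spatial.transform import Rotation as R
def rot(q): return R.from_quat(np.array([q[1],q[2],q[3],q[0]]))
def down(yaw):  # tool x down, tool z (jaw) along world yaw
    z=np.array([np.cos(yaw),np.sin(yaw),0]); x=np.array([0,0,-1.]); y=np.cross(z,x)
    return R.from_matrix(np.array([x,y,z]).T)
def plan(pos,yaw,s=None):
    s=s or sense(); r=rot(s['ee_rot']); t=min((down(yaw),down(yaw+np.pi)),key=lambda t:(r.inv()*t).magnitude())
    print('t',round(s['time_s'],2),'turn',np.round((r.inv()*t).as_rotvec(),3),'shift_cm',np.round(r.inv().apply(np.array(pos)-s['eef_pos'])/10,2))
def st():
    s=sense(); r=rot(s['ee_rot']).as_matrix(); print('t',round(s['time_s'],2),'pos',np.round(s['eef_pos'],1),'F',np.round(s['force'],1),'grip',round(s['grip_width'],3),'j6',round(s['joints'][5],2),'jawyaw',round(np.arctan2(r[1,2],r[0,2]),3)); return s
E
python3 - <<'E'
from h import *
s=st(); r=rot(s['ee_rot']).as_matrix(); print(np.round(r,3)); 
E=vision.calibration('wrist')['extrinsics']; print('cam in tool',r.T@(E[:3,3]-s['eef_pos']), r.T@E[:3,:3])
plan([473,-360,230],-0.44)
print(s['joints'])
E
```

```text
t 0.15 pos [ 182.4 -492.1  194.5] F [-0.6 -0.1 -0.5] grip 0.997 j6 -0.22 jawyaw -1.216
[[-0.     0.938  0.347]
 [ 0.001  0.347 -0.938]
 [-1.     0.    -0.001]]
cam in tool [-178.67144082   74.21003196   -0.30922038] [[ 6.11591496e-04  2.87686405e-01 -9.57724469e-01]
 [-7.30111666e-04  9.57724521e-01  2.87685955e-01]
 [ 9.99999546e-01  5.23299524e-04  7.95779373e-04]]
t 0.15 turn [-0.776 -0.001 -0.001] shift_cm [-3.54 31.84 -2.29]
[-1.43937482e+00  3.13327628e-01  1.49817620e+00 -2.08784236e-05
  1.33101462e+00 -2.23362340e-01]
```

```bash
python3 -m pendant '[[-0.16,0,0,-0.8,6,-0.5,1],[-0.32,0,0,-1.6,12,-1,1],[-0.48,0,0,-2.4,18,-1.5,1],[-0.64,0,0,-3.2,24,-2,1],[-0.776,0,0,-3.54,29,-2.3,1]]' 60
python3 - <<'E'
from h import *
s=st(); c=snap('wrist','pics/w1.png'); plan([473,-360,230],-0.44)
print(proj(c,[[473,-360,115],[473,-360,55]]))
E
```

```text
time_s: 0.78
eef_pos: [448.2, -368.7, 230.6]
ee_rot: [0.691, 0.152, 0.69, -0.152]
force: [-0.9, -1.4, -0.3]
grip_width: 1.003
t 0.78 pos [ 448.2 -368.7  230.6] F [-0.9 -1.4 -0.3] grip 1.003 j6 -0.46 jawyaw -0.434
t 0.82 turn [ 0.015  0.002 -0.002] shift_cm [0.06 1.41 1.64]
[[332.63471234 164.15306091]
 [329.64300886 154.80333087]]
```

View pics/w1.png

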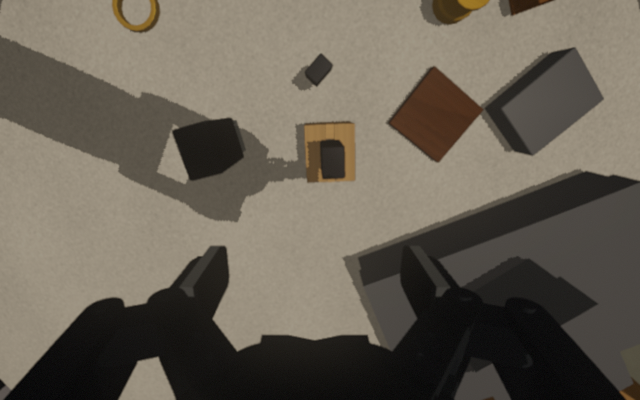

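```bash
python3 -c "
from h import *
crop('pics/w1.png','pics/w1c.png',290,110,370,190,7)"
```

```text
(no output)
```

View pics/w1c.png

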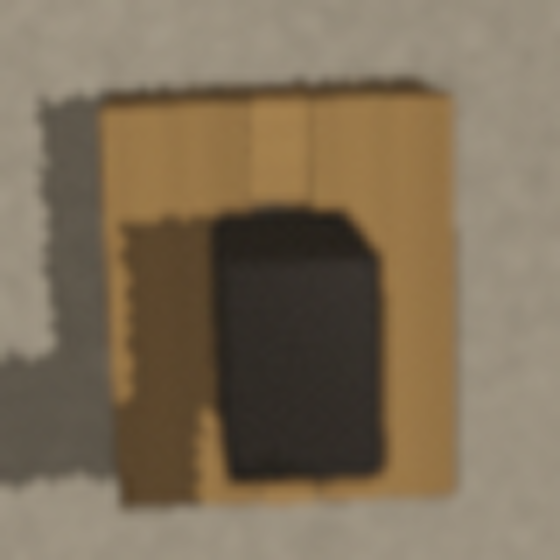

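Run:
```python
from fit import *
np.set_printoptions(precision=2,suppress=True)
c=vision.calibration("wrist"); st()
for pts,z in (([(222,258),(380,255),(383,470),(232,475)],115),([(105,97),(453,95),(458,495),(120,507)],55)):
    W=np.array([atz(c,*q,z) for q in up(pts,290,110,7)]);print(W,W.mean(0)); 
    d=W[[1,2]].mean(0)-W[[0,3]].mean(0); e=W[[0,1]].mean(0)-W[[2,3]].mean(0); print(np.linalg.norm(d),np.linalg.norm(e),np.arctan2(d[1],d[0]),np.arctan2(-e[0],e[1]))
ct=vision.calibration("top"); print([atz(ct,*q,120) for q in up([(100,478),(200,497),(190,547),(92,520)],410,120,3.3)])
plan([475,-361,230],-0.44)
```

```text
t 0.82 pos [ 452.2 -366.1  230.5] F [ 3.6  2.7 -0.6] grip 0.997 j6 -0.46 jawyaw -0.425
[[ 474.04 -336.02  115.  ]
 [ 494.6  -344.87  115.  ]
 [ 482.88 -373.85  115.  ]
 [ 462.52 -365.42  115.  ]] [ 478.51 -355.04  115.  ]
22.21166632553263 31.418557926353458 -0.39945061192318226 -0.37888827247343115
[[ 465.4  -311.04   55.  ]
 [ 518.53 -334.73   55.  ]
 [ 493.21 -398.79   55.  ]
 [ 438.06 -376.14   55.  ]] [ 478.8  -355.17   55.  ]
58.888784347130645 69.74426545925527 -0.40447487353899375 -0.387095980600854
[array([ 390.9 , -258.44,  120.  ]), array([ 378.95, -327.87,  120.  ]), array([ 345.04, -321.08,  120.  ]), array([ 362.5 , -253.16,  120.  ])]
t 0.82 turn [ 0.01  0.   -0.  ] shift_cm [0.06 1.4  1.86]
```

```bash
python3 - <<'E'
from h import *
plan([474.5,-358.5,150],-0.40)
E
python3 -m pendant '[[0.02,0,0,2,0.6,0.9,1],[0.03,0,0,4,1.2,1.6,1],[0.035,0,0,6,1.5,1.7,1],[0.035,0,0,8.0,1.5,1.7,1],[0.035,0,0,8.0,1.5,1.7,1]]'
python3 - <<'E'
from h import *
st();c=snap('wrist','pics/w2.png');st(); crop('pics/w2.png','pics/w2c.png',270,90,390,210,5)
import pickle; pickle.dump(c,open('w2.pkl','wb'))
E
```

```text
t 0.82 turn [-0.025  0.002 -0.002] shift_cm [8.06 1.59 1.7 ]
time_s: 1.45
eef_pos: [467.5, -363.1, 148.9]
ee_rot: [0.686, 0.167, 0.688, -0.166]
force: [-0.1, 0.8, 0.0]
grip_width: 1.0
t 1.45 pos [ 467.5 -363.1  148.9] F [-0.1  0.8  0. ] grip 1.0 j6 -0.38 jawyaw -0.475
t 1.5 pos [ 467.9 -363.6  150.2] F [ 0.3 -0.4  0.2] grip 0.998 j6 -0.38 jawyaw -0.475
```

View pics/w2.png

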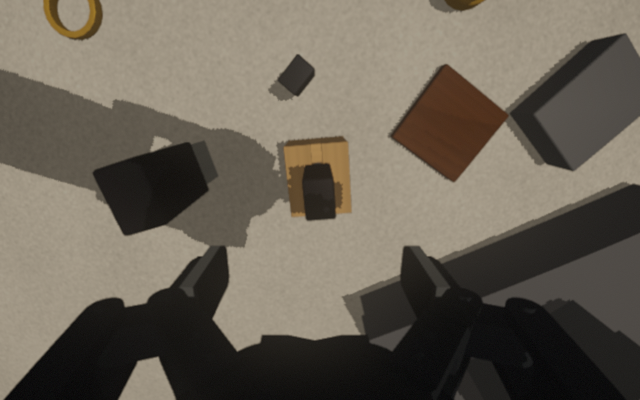

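View pics/w2c.png

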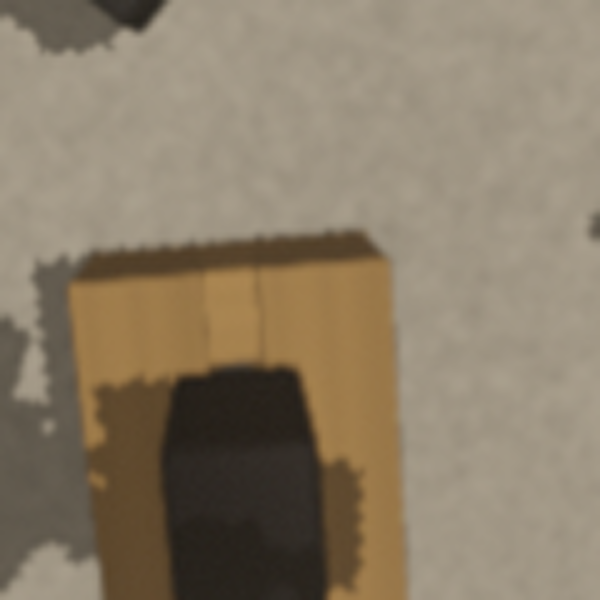

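```bash
python3 -c "
from h import *
crop('pics/w2.png','pics/w2d.png',275,130,365,230,6)"
```

```text
(no output)
```

View pics/w2d.png

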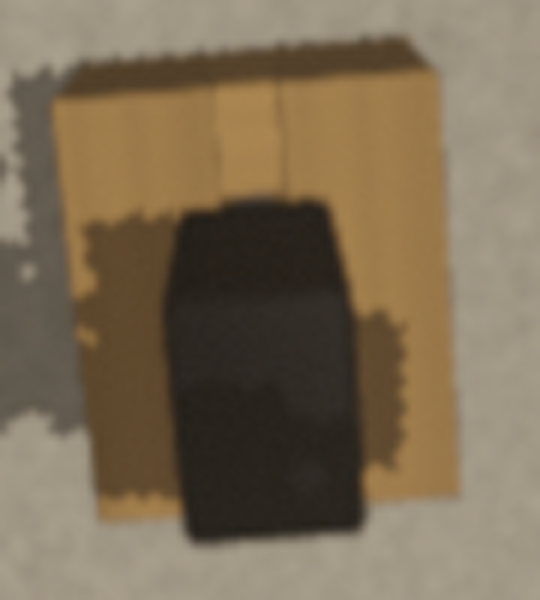

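Run:
```python
from fit import *
import pickle
np.set_printoptions(precision=2,suppress=True)
for c in (pickle.load(open('w2.pkl','rb')),vision.calibration('wrist')):
  for pts,z in (([(168,308),(350,297),(364,525),(188,540)],115),([(55,98),(440,70),(460,495),(100,520)],55)):
    W=np.array([atz(c,*q,z) for q in up(pts,275,130,6)]);print(W.mean(0)); 
    d=W[[1,2]].mean(0)-W[[0,3]].mean(0); e=W[[0,1]].mean(0)-W[[2,3]].mean(0); print(np.linalg.norm(d),np.linalg.norm(e),np.arctan2(d[1],d[0]),np.arctan2(-e[0],e[1]))
plan([475,-359,75],-0.40)
```

```text
[ 474.04 -358.69  115.  ]
22.555268872743678 30.391721073122497 -0.39837341545404026 -0.4008868325125394
[ 474.39 -358.41   55.  ]
59.00927481628661 69.03771905378686 -0.4021054703702886 -0.39721945996039754
[ 474.35 -359.66  115.  ]
22.695232136682893 30.591061605547715 -0.399083519864349 -0.4009274426569753
[ 474.83 -359.41   55.  ]
59.29513152332253 69.39098252648078 -0.4026656881039294 -0.3972577947354169
t 1.5 turn [-0.07 -0.   -0.  ] shift_cm [7.52 0.73 0.43]
```

```bash
python3 -m pendant '[[-0.07,0,0,0.5,0.7,0.4,1],[-0.07,0,0,3,0.7,0.4,1],[-0.07,0,0,5.5,0.7,0.4,1],[-0.07,0,0,7.7,0.7,0.4,1],[-0.07,0,0,7.7,0.7,0.4,1]]'
python3 - <<'E'
from h import *
plan([474.4,-359,73],-0.40)
E
```

```text
time_s: 2.12
eef_pos: [474.6, -359.1, 73.0]
ee_rot: [0.692, 0.143, 0.693, -0.142]
force: [0.4, -0.4, 1.0]
grip_width: 1.001
t 2.12 turn [-0.005 -0.001 -0.001] shift_cm [ 0.    0.   -0.02]
```

```bash
python3 -m pendant '[[0,0,0,0,0,0,0.4],[0,0,0,0,0,0,0.2],[0,0,0,0,0,0,0.1],[0,0,0,0,0,0,0.1],[0,0,0,0,0,0,0.1]]' 60
python3 -m pendant '[[0,0,0,0,0,0,0.1],[0,0,0,0,0,0,0.1],[0,0,0,-0.5,0,0,0.1],[0,0,0,-1.5,0,0,0.1],[0,0,0,-3,0,0,0.1]]' 60
python3 -c "
from h import *
st()"
```

```text
time_s: 2.75
eef_pos: [475.0, -359.4, 74.1]
ee_rot: [0.693, 0.142, 0.692, -0.142]
force: [-1.9, 0.8, 5.5]
grip_width: 0.25
time_s: 3.38
eef_pos: [474.8, -359.1, 103.9]
ee_rot: [0.692, 0.142, 0.693, -0.142]
force: [-0.1, 0.1, -1.0]
grip_width: 0.248
t 3.38 pos [ 474.8 -359.1  103.9] F [-0.1  0.1 -1. ] grip 0.248 j6 -0.44 jawyaw -0.405
```

```bash
python3 -m pendant '[[0,0,0,-5,0,0,0.1],[0,0,0,-9,1,0,0.1],[0,0,0,-11.6,5,0,0.1],[0,0,0,-11.6,10,0,0.1],[0,0,0,-11.6,15,0,0.1]]' 60
python3 - <<'E'
from h import *
plan([463,-5,220],0.14)
E
```

```text
time_s: 4.0
eef_pos: [534.4, -220.1, 220.6]
ee_rot: [0.693, 0.142, 0.692, -0.143]
force: [0.3, -1.3, -0.9]
grip_width: 0.251
t 4.0 turn [-0.545  0.001  0.001] shift_cm [  0.03  16.95 -15.05]
```

```bash
python3 -m pendant '[[-0.12,0,0,0,4,-3.5,0.1],[-0.24,0,0,0,8,-7,0.1],[-0.36,0,0,0,12,-10.5,0.1],[-0.48,0,0,0,15.5,-13.8,0.1],[-0.545,0,0,0,16.5,-15,0.1]]' 60
python3 -m pendant '[[0,0,0,0,0,0,0.1],[0,0,0,0,0,0,0.1],[0,0,0,0,0,0,0.1],[0,0,0,0,0,0,0.1],[0,0,0,0,0,0,0.1]]' 60
python3 - <<'E'
from h import *
import pickle
st();c=snap('wrist','pics/w3.png');st();pickle.dump(c,open('w3.pkl','wb'))
t=snap('top','pics/t3.png')
plan([463,-5,220],0.14)
E
```

```text
time_s: 4.62
eef_pos: [460.3, -8.5, 220.6]
ee_rot: [0.706, -0.051, 0.705, 0.051]
force: [-0.2, -0.3, -1.3]
grip_width: 0.25
time_s: 5.25
eef_pos: [461.2, -10.9, 219.2]
ee_rot: [0.705, -0.049, 0.705, 0.049]
force: [-0.5, 0.2, -1.6]
grip_width: 0.25
t 5.25 pos [461.2 -10.9 219.2] F [-0.5  0.2 -1.6] grip 0.25 j6 -0.42 jawyaw 0.139
t 5.3 pos [461.1 -10.8 219.2] F [-0.6  0.1 -1.4] grip 0.252 j6 -0.42 jawyaw 0.14
t 5.35 turn [-0. -0. -0.] shift_cm [-0.08  0.54  0.27]
```

View pics/w3.png

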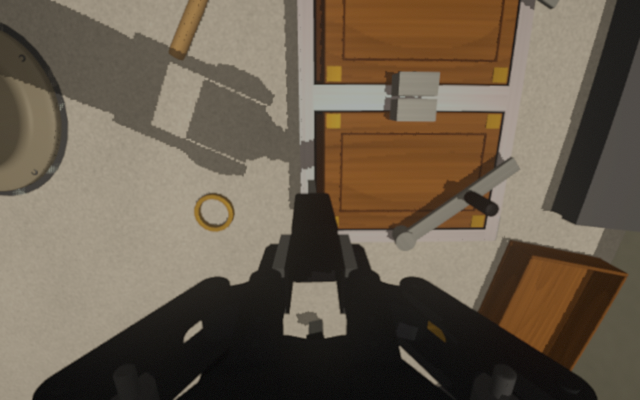

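```bash
python3 -c "
from h import *
st()
crop('pics/w3.png','pics/w3c.png',280,60,420,260,4)"
```

```text
t 5.35 pos [461.1 -10.8 219.2] F [ 0.5  0.5 -0.8] grip 0.25 j6 -0.42 jawyaw 0.14
```

View pics/w3c.png

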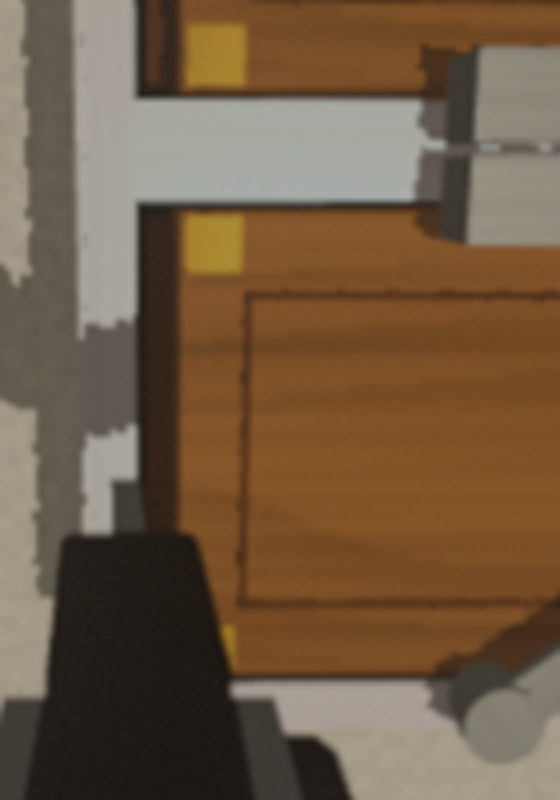

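Run:
```python
from fit import *
import pickle
np.set_printoptions(precision=2,suppress=True)
c=pickle.load(open('w3.pkl','rb'))
f=lambda x,y,z:atz(c,*up([(x,y)],280,60,4)[0],z)
A=[f(137,210,90),f(138.5,470,90)]; B=[f(180,210,90),f(177,500,90),]
print('wall',A,'box',B)
for P in (A,B):
    d=P[0]-P[1]; print('yaw',np.arctan2(-d[0],d[1]))
cx=np.array([np.cos(.14),np.sin(.14)])
print('across wall',[p[:2]@cx for p in A],'box',[p[:2]@cx for p in B])
e=[f(300,204,90),f(300,677,90)]; cy=np.array([-cx[1],cx[0]])
print('ends',[p[:2]@cy for p in e], 'div other edge',f(300,97,90)[:2]@cy)
d=f(420,204,90)-f(140,204,90); print('yaw from divider',np.arctan2(d[1],d[0]))
d=f(420,97,90)-f(140,97,90); print('yaw from divider',np.arctan2(d[1],d[0]))
d=f(430,677,90)-f(240,677,90); print('yaw from wall',np.arctan2(d[1],d[0]))
print('outer front', [f(x,y,90)[:2]@cx for x,y in((75,100),(80,400))])
print('blade',f(113,482,157)[:2]@cx,f(145,482,157)[:2]@cx,f(129,482,157)[:2]@cy)
print('tcp',np.array([461.1,-10.8])@cx,np.array([461.1,-10.8])@cy)
print('top face gauge', f(66,536,157+45)[:2]@cx, f(195,536,202)[:2]@cx)
```

```text
wall [array([452.03,  56.98,  90.  ]), array([461.67,  -9.46,  90.  ])] box [array([462.74,  58.48,  90.  ]), array([473.08, -16.23,  90.  ])]
yaw 0.14421464836833128
yaw 0.13752031069408285
across wall [np.float64(455.55472806564353), np.float64(455.8376745511191)] box [np.float64(466.37218086533824), np.float64(466.1851678819891)]
ends [np.float64(-5.183412363707011), np.float64(-133.69341127439267)] div other edge 20.320663053726307
yaw from divider 0.1415539030779552
yaw from divider 0.14247305783265107
yaw from wall 0.13663980424593472
outer front [np.float64(440.35867010581643), np.float64(440.5010324065879)]
blade 450.49227896586336 457.19861557679997 -60.57706906420496
tcp 455.08153021548924 -75.03766292155393
top face gauge 443.2997151770543 465.58624306084624
```

```bash
python3 -m pendant '[[0,0,0,1,0.5,0.6,0.1],[0,0,0,2.5,0.55,0.65,0.1],[0,0,0,4,0.55,0.65,0.1],[0,0,0,5.5,0.55,0.65,0.1],[0,0,0,5.5,0.55,0.65,0.1]]' 60
python3 -m pendant '[[0,0,0,0,0,0,0.1],[0,0,0,0,0,0,0.1],[0,0,0,0,0,0,0.1],[0,0,0,0,0,0,0.1],[0,0,0,0,0,0,0.1]]' 60
python3 - <<'E'
from h import *
import pickle
st();c=snap('wrist','pics/w4.png');pickle.dump(c,open('w4.pkl','wb'))
crop('pics/w4.png','pics/w4c.png',270,120,370,270,5)
E
```

```text
time_s: 5.98
eef_pos: [465.9, -4.0, 162.7]
ee_rot: [0.704, -0.049, 0.706, 0.05]
force: [-0.1, 0.4, -1.3]
grip_width: 0.252
time_s: 6.6
eef_pos: [466.8, -4.3, 164.4]
ee_rot: [0.705, -0.049, 0.705, 0.049]
force: [-0.0, -0.6, -1.1]
grip_width: 0.248
t 6.6 pos [466.8  -4.3 164.4] F [-0.  -0.6 -1.1] grip 0.248 j6 -0.4 jawyaw 0.14
```

View pics/w4c.png

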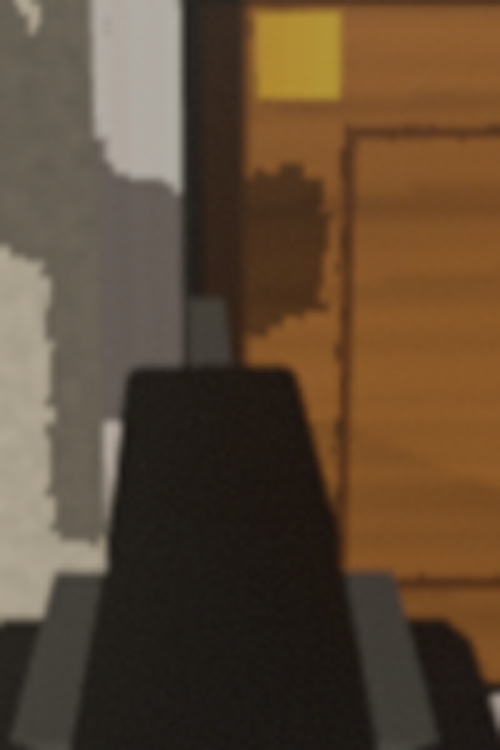

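```bash
cat > meas.py <<'E'
from fit import *
import pickle
np.set_printoptions(precision=2,suppress=True)
def M(pk,x0,y0,F,wall,box,b0,b1,zb,yaw=.14):
    c=pickle.load(open(pk,'rb')); f=lambda p,z:atz(c,*up([p],x0,y0,F)[0],z)[:2]
    cx=np.array([np.cos(yaw),np.sin(yaw)])
    w=f(wall,90)@cx;b=f(box,90)@cx;l=f(b0,zb)@cx;r=f(b1,zb)@cx
    print('gap',w,b,b-w,(w+b)/2,'blade',l,r,r-l,(l+r)/2,'move jaw',(w+b)/2-(l+r)/2)
E
python3 - <<'E'
from meas import *
M('w4.pkl',270,120,5,(187,290),(244,290),(189,297),(227,297),101)
print(np.array([466.8,-4.3])@[np.cos(.14),np.sin(.14)])
E
```

```text
gap 455.9815487298764 465.9947208114006 10.013172081524203 460.9881347706385 blade 456.5809979740005 462.975012500324 6.394014526323474 459.77800523716223 move jaw 1.2101295334762767
461.6327916390888
```

```bash
python3 -m pendant '[[0,0,0,0,0,0.13,0.1],[0,0,0,0.4,0,0.13,0.1],[0,0,0,0.8,0,0.13,0.1],[0,0,0,1.2,0,0.13,0.1],[0,0,0,1.6,0,0.13,0.1]]' 60
python3 - <<'E'
from h import *
import pickle
st();c=snap('wrist','pics/w5.png');pickle.dump(c,open('w5.pkl','wb'))
crop('pics/w5.png','pics/w5c.png',270,120,370,270,5)
E
```

```text
time_s: 7.28
eef_pos: [468.0, -4.1, 147.9]
ee_rot: [0.705, -0.049, 0.705, 0.049]
force: [-0.3, 0.4, -1.2]
grip_width: 0.246
t 7.28 pos [468.   -4.1 147.9] F [-0.3  0.4 -1.2] grip 0.246 j6 -0.4 jawyaw 0.14
```

View pics/w5c.png

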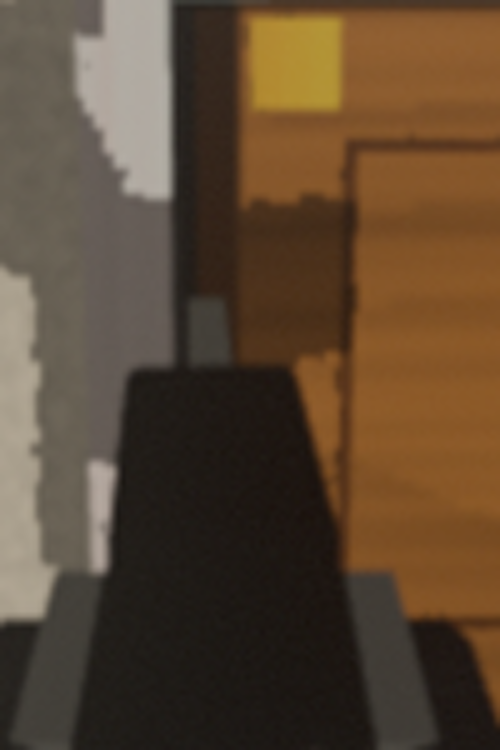

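```bash
python3 -m pendant '[[0,0,0,0.3,0,0,0.1],[0,0,0,0.6,0,0,0.1],[0,0,0,0.9,0,0,0.1],[0,0,0,1.2,0,0,0.1],[0,0,0,1.5,0,0,0.1]]' 60
python3 - <<'E'
from h import *
st()
E
```

```text
time_s: 7.95
eef_pos: [468.1, -4.1, 133.1]
ee_rot: [0.705, -0.049, 0.705, 0.049]
force: [-0.2, -0.8, -1.0]
grip_width: 0.252
t 7.95 pos [468.1  -4.1 133.1] F [-0.2 -0.8 -1. ] grip 0.252 j6 -0.4 jawyaw 0.14
```

```bash
python3 -m pendant '[[0,0,0,0.15,0,0,0.1],[0,0,0,0.3,0,0,0.1],[0,0,0,0.45,0,0,0.1],[0,0,0,0.6,0,0,0.1],[0,0,0,0.6,0,0,0.1]]' 60
python3 - <<'E'
from h import *
st()
E
```

```text
time_s: 8.57
eef_pos: [468.0, -4.1, 127.2]
ee_rot: [0.705, -0.049, 0.705, 0.049]
force: [-0.5, -0.1, -1.3]
grip_width: 0.251
t 8.57 pos [468.   -4.1 127.2] F [-0.5 -0.1 -1.3] grip 0.251 j6 -0.4 jawyaw 0.14
```

```bash
python3 -m pendant '[[0,0,0,0.3,0,0,0.1],[0,0,0,0.6,0,0,0.1],[0,0,0,0.9,0,0,0.1],[0,0,0,1.2,0,0,0.1],[0,0,0,1.5,0,0,0.1]]' 60
python3 - <<'E'
from h import *
st()
E
```

```text
time_s: 9.2
eef_pos: [468.1, -4.1, 112.1]
ee_rot: [0.705, -0.049, 0.705, 0.049]
force: [-0.5, 0.2, -1.5]
grip_width: 0.251
t 9.2 pos [468.1  -4.1 112.1] F [-0.5  0.2 -1.5] grip 0.251 j6 -0.4 jawyaw 0.14
```

```bash
python3 -m pendant '[[0,0,0,0.1,0,0,0.1],[0,0,0,0.2,0,0,0.1],[0,0,0,0.3,0,0,0.1],[0,0,0,0.4,0,0,0.1],[0,0,0,0.4,0,0,0.1]]' 60
python3 - <<'E'
from h import *
st()
c=snap('wrist','pics/w6.png')
c=snap('scene','pics/s6.png')
crop('pics/s6.png','pics/s6c.png',240,110,430,270,4)
E
```

```text
time_s: 9.82
eef_pos: [468.3, -4.2, 109.1]
ee_rot: [0.706, -0.05, 0.705, 0.049]
force: [-2.5, 0.5, 7.4]
grip_width: 0.252
t 9.82 pos [468.3  -4.2 109.1] F [-2.5  0.5  7.4] grip 0.252 j6 -0.4 jawyaw 0.14
```

View pics/s6c.png

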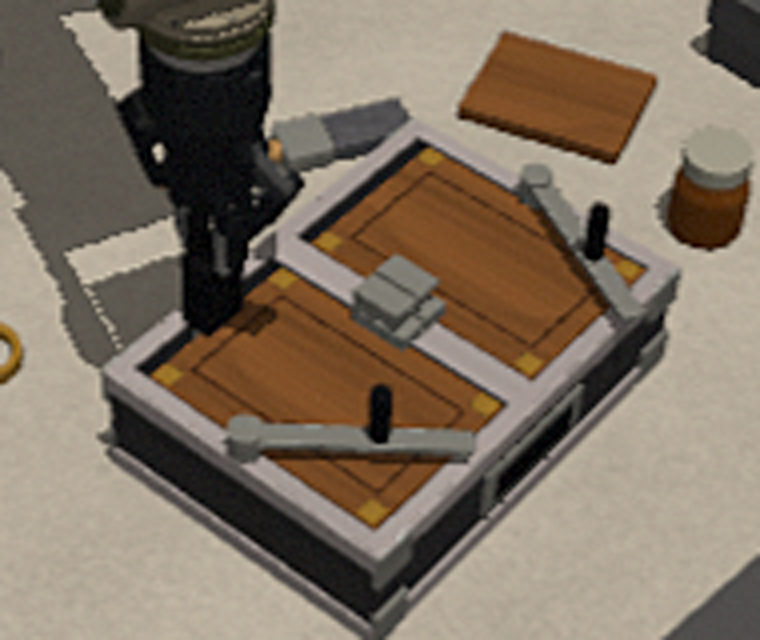

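View pics/w6.png

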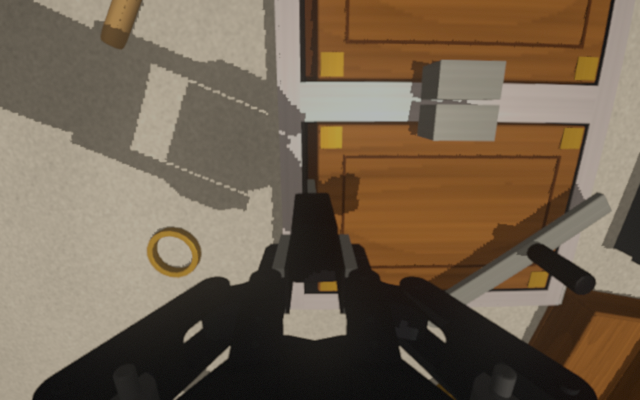

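```bash
python3 -m pendant '[[0,0,0,0,0,0,0.7],[0,0,0,0,0,0,0.7],[0,0,0,0,0,0,0.7],[0,0,0,-1.5,0,0,0.7],[0,0,0,-3,0,0,0.7]]' 60
python3 -m pendant '[[0,0,0,-3,0,0,0.7],[0,0,0,-6,0,0,0.7],[0,0,0,-9,0,0,0.7],[0,0,0,-9,0,0,0.7],[0,0,0,-9,0,0,0.7]]' 60
python3 - <<'E'
from h import *
import pickle
st()
c=snap('wrist','pics/w7.png');pickle.dump(c,open('w7.pkl','wb'))
c=snap('scene','pics/s7.png')
crop('pics/s7.png','pics/s7c.png',240,110,430,270,4)
E
```

```text
time_s: 10.55
eef_pos: [468.0, -4.1, 138.6]
ee_rot: [0.705, -0.049, 0.706, 0.05]
force: [0.4, 0.1, 0.1]
grip_width: 0.703
time_s: 11.18
eef_pos: [467.7, -4.0, 227.5]
ee_rot: [0.705, -0.049, 0.706, 0.05]
force: [0.3, 0.4, 0.5]
grip_width: 0.7
t 11.18 pos [467.7  -4.  227.5] F [0.3 0.4 0.5] grip 0.7 j6 -0.4 jawyaw 0.14
```

View pics/s7c.png

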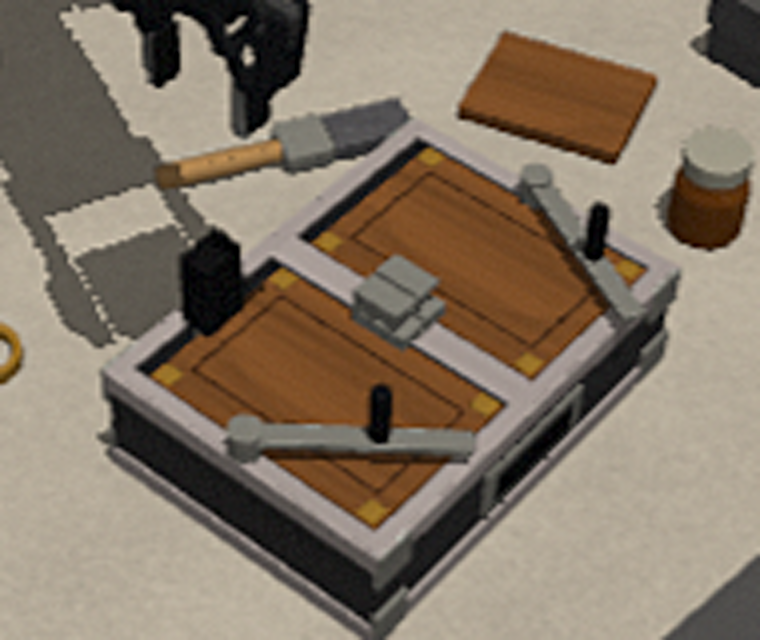

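View pics/w7.png

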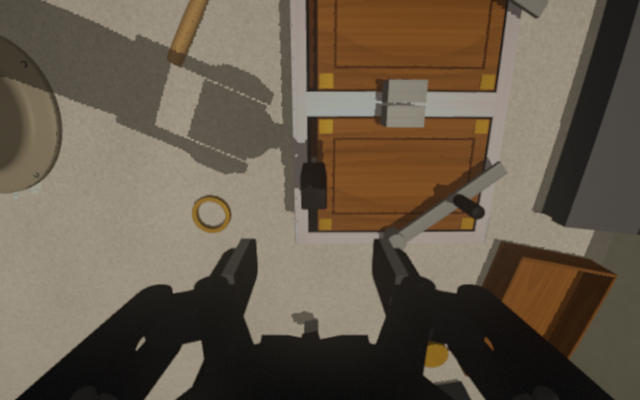

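Run:
```python
from fit import *
import pickle
np.set_printoptions(precision=1,suppress=True)
crop('pics/w7.png','pics/w7c.png',360,140,530,260,4.5)
```

View pics/w7c.png

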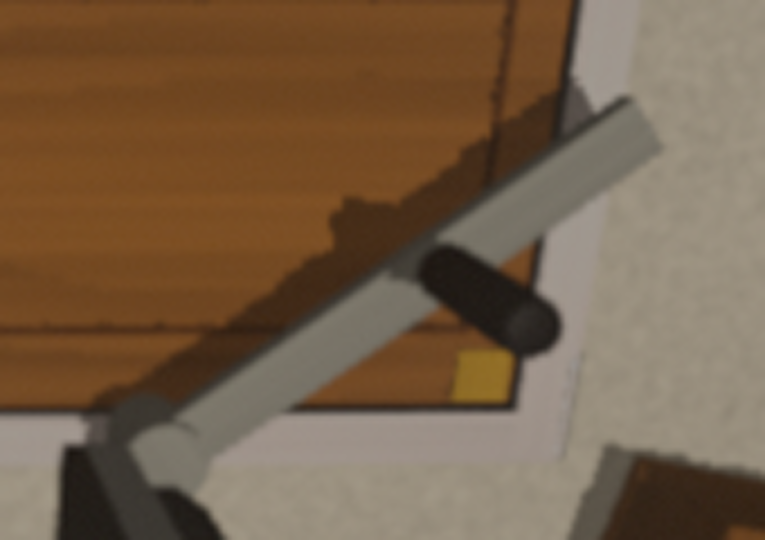

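Run:
```python
from fit import *
import pickle
np.set_printoptions(precision=1,suppress=True)
c=pickle.load(open('w7.pkl','rb'))
f=lambda x,y,z:atz(c,*up([(x,y)],360,140,4.5)[0],z)
pt=f(532,325,151);pf=f(442,265,109);h=f(172,460,110);e=f(643,122,109)
print(pt,pf,h,e)
for q in (pt,pf,e):
    d=(q-h)[:2]; a=np.arctan2(d[1],d[0])-0.14; print(np.linalg.norm(d), np.pi/2-a)
# case frame of hinge
ce=np.array([461-0+0,0])
cx=np.array([np.cos(.14),np.sin(.14)]);cy=np.array([-cx[1],cx[0]])
gx=461.0+92.5; gy=(-5.18+20.32)/2
print('hinge case',h[:2]@cx-gx,h[:2]@cy-gy,'centre',cx*gx+cy*gy)
for th in(0.9,0.6,0.3,0): 
    p=h[:2]+80*(np.cos(th)*cy+np.sin(th)*cx); print(th,p)
```

```text
[621.6  -1.7 151. ] [622.3  -1.7 109. ] [569.2 -59.4 110. ] [659.8  38.4 109. ]
77.96147141199998 0.8766873130915962
78.40036793846733 0.8838069122103779
133.37676445651968 0.8870700158494027
hinge case 1.833747694240401 -145.84205774717142 centre [547.   84.7]
0.9 [624.3  -1.4]
0.6 [604.7  12.3]
0.3 [581.9  19.6]
0 [558.   19.8]
```

Run:
```python
from h import *
plan([622,-1.5,190],-0.5)
```

```text
t 11.28 turn [ 0.64  -0.002 -0.   ] shift_cm [ 3.7  -1.91 15.33]
```

```bash
python3 -m pendant '[[0.13,0,0,0,-0.4,3,0.7],[0.26,0,0,0,-0.8,6,0.7],[0.39,0,0,1,-1.2,9,0.7],[0.52,0,0,2,-1.6,12,0.7],[0.64,0,0,3,-1.9,15.3,0.7]]' 60
python3 -m pendant '[[0,0,0,0,0,0,0.7],[0,0,0,0,0,0,0.7],[0,0,0,0,0,0,0.7],[0,0,0,0,0,0,0.7],[0,0,0,0,0,0,0.7]]' 60
python3 - <<'E'
from h import *
import pickle
st()
c=snap('wrist','pics/w8.png');pickle.dump(c,open('w8.pkl','wb'))
print(proj(c,[[622,-1.5,151],[622,-1.5,109]]))
plan([622,-1.5,118],-0.5)
E
```

```text
time_s: 11.9
eef_pos: [622.9, -1.6, 196.9]
ee_rot: [0.684, 0.176, 0.685, -0.176]
force: [0.2, 0.4, -0.2]
grip_width: 0.7
time_s: 12.52
eef_pos: [622.1, -1.6, 198.6]
ee_rot: [0.685, 0.175, 0.685, -0.175]
force: [-0.2, 0.4, -0.1]
grip_width: 0.699
t 12.53 pos [622.1  -1.6 198.6] F [-0.2  0.4 -0.1] grip 0.699 j6 0.31 jawyaw -0.5
[[313.87710814 202.40390257]
 [313.91601085 188.51258381]]
t 12.57 turn [ 0.  0. -0.] shift_cm [ 8.05  0.   -0.01]
```

View pics/w8.png

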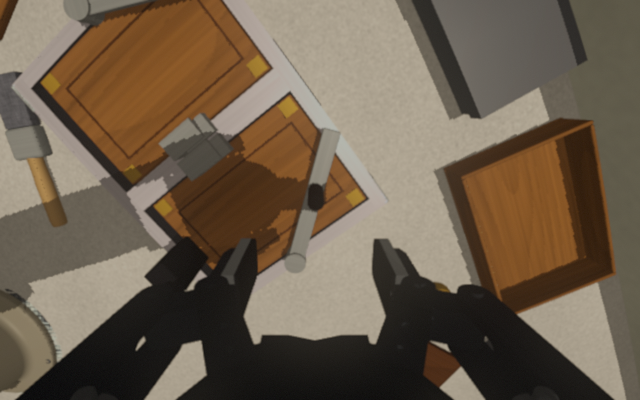

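```bash
python3 -m pendant '[[0,0,0,2,0,0,0.7],[0,0,0,4,0,0,0.7],[0,0,0,6,0,0,0.7],[0,0,0,8,0,0,0.7],[0,0,0,8,0,0,0.5]]' 20
python3 -m pendant '[[0,0,0,0,0,0,0.4],[0,0,0,0,0,0,0.35],[0,0,0,0,0,0,0.35],[0,0,0,0,0,0,0.35],[0,0,0,0,0,0,0.35]]' 20
python3 - <<'E'
from h import *
st()
c=snap('wrist','pics/w9.png')
import numpy as np
cx=np.array([np.cos(.14),np.sin(.14)]);cy=np.array([-cx[1],cx[0]])
h=np.array([568.5,-59.4])
for th,y in((.7,-.4),(0.5,-.25),(.25,-.05),(0,.14),(-.05,.14)):
    p=h+80*(np.cos(th)*cy+np.sin(th)*cx); print(th,p); plan([*p,118.5],y)
E
```

```text
time_s: 13.2
eef_pos: [621.4, -1.5, 117.1]
ee_rot: [0.684, 0.175, 0.686, -0.175]
force: [-0.4, -0.2, 0.3]
grip_width: 0.512
time_s: 13.82
eef_pos: [622.2, -1.6, 118.4]
ee_rot: [0.685, 0.175, 0.685, -0.175]
force: [0.2, 0.1, 0.6]
grip_width: 0.352
t 13.82 pos [622.2  -1.6 118.4] F [0.2 0.1 0.6] grip 0.352 j6 0.31 jawyaw -0.5
0.7 [610.99489583   8.38040888]
t 13.88 turn [-0.1  0.  -0. ] shift_cm [-0.02  0.34 -1.46]
0.5 [596.68193866  15.47174589]
t 13.88 turn [-0.25  0.   -0.  ] shift_cm [-0.02  0.27 -3.06]
0.25 [577.28226407  20.11648784]
t 13.88 turn [-0.45  0.    0.  ] shift_cm [-0.02 -0.25 -4.99]
0 [557.33655083  19.8172797 ]
t 13.88 turn [-0.64  0.    0.  ] shift_cm [-0.02 -1.23 -6.72]
-0.05 [553.3912884   19.16033881]
t 13.88 turn [-0.64  0.    0.  ] shift_cm [-0.02 -1.48 -7.04]
```

View pics/w9.png

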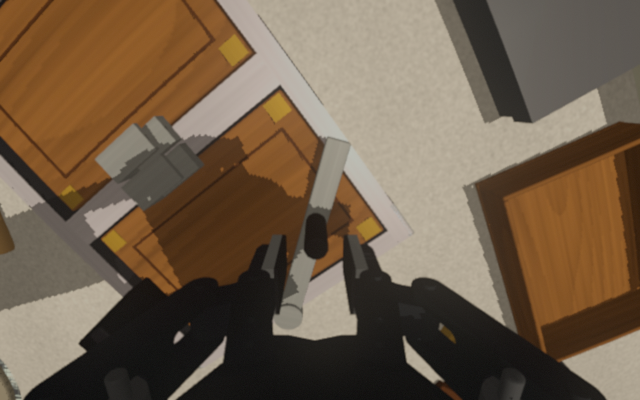

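```bash
python3 -m pendant '[[0,0,0,0,0,0,0.23],[0,0,0,0,0,0,0.23],[-0.05,0,0,0,0.17,-0.7,0.23],[-0.1,0,0,0,0.34,-1.46,0.23],[-0.18,0,0,0,0.31,-2.3,0.23]]' 20
python3 - <<'E'
from h import *
st()
cx=np.array([np.cos(.14),np.sin(.14)]);cy=np.array([-cx[1],cx[0]])
h=np.array([568.5,-59.4])
for th,y in((0.5,-.25),(.37,-.15),(.25,-.05),(.12,.05),(0,.14),(-.05,.14)):
    p=h+80*(np.cos(th)*cy+np.sin(th)*cx); print(th,p); plan([*p,118.5],y)
E
```

```text
time_s: 14.5
eef_pos: [603.3, 12.4, 118.3]
ee_rot: [0.698, 0.112, 0.698, -0.112]
force: [-0.2, 0.2, 0.6]
grip_width: 0.233
t 14.5 pos [603.3  12.4 118.3] F [-0.2  0.2  0.6] grip 0.233 j6 0.14 jawyaw -0.318
0.5 [596.68193866  15.47174589]
t 14.5 turn [-0.068  0.    -0.   ] shift_cm [-0.02  0.09 -0.73]
0.37 [586.73820188  18.4933116 ]
t 14.5 turn [-0.168  0.    -0.   ] shift_cm [-0.02  0.06 -1.77]
0.25 [577.28226407  20.11648784]
t 14.5 turn [-0.268  0.    -0.   ] shift_cm [-0.02 -0.08 -2.72]
0.12 [566.90010666  20.58400053]
t 14.5 turn [-0.368  0.    -0.   ] shift_cm [-0.02 -0.36 -3.72]
0 [557.33655083  19.8172797 ]
t 14.5 turn [-0.458  0.    -0.   ] shift_cm [-0.02 -0.73 -4.6 ]
-0.05 [553.3912884   19.16033881]
t 14.5 turn [-0.458  0.    -0.   ] shift_cm [-0.02 -0.91 -4.96]
```

```bash
python3 -m pendant '[[-0.068,0,0,0,0.09,-0.73,0.23],[-0.168,0,0,0,0.06,-1.77,0.23],[-0.268,0,0,0,-0.08,-2.72,0.23],[-0.368,0,0,0,-0.36,-3.72,0.23],[-0.44,0,0,0,-0.6,-4.3,0.23]]' 20
python3 - <<'E'
from h import *
st();c=snap('wrist','pics/w10.png')
E
```

```text
time_s: 15.12
eef_pos: [560.4, 20.1, 118.4]
ee_rot: [0.706, -0.043, 0.706, 0.043]
force: [-0.1, -0.5, -0.0]
grip_width: 0.228
t 15.12 pos [560.4  20.1 118.4] F [-0.1 -0.5 -0. ] grip 0.228 j6 -0.3 jawyaw 0.123
```

View pics/w10.png

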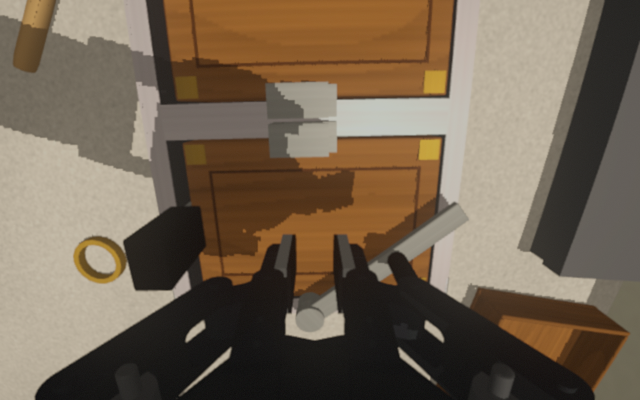

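```bash
python3 - <<'E'
from h import *
c=vision.calibration('wrist'); s=sense(); r=rot(s['ee_rot'])
P=lambda v: s['eef_pos']+r.apply(v)
for v in ([0,0,0],[-19,0,0],[-19,11,0],[0,11,0],[-10,0,10],[-10,0,-10]): print(v,proj(c,P(np.array(v,float))))
# pin seen in w10 
for z in (151,109): print(z, [atz(c,*q,z) for q in ((398,262),(400,268),(375,270))])
print(proj(c,[[622,-1.5,151],[622,-1.5,109],[569,-59.4,110]]))
E
python3 -c "
from h import *
crop('pics/w9.png','pics/w9c.png',220,180,420,330,4)
crop('pics/w10.png','pics/w10c.png',220,180,480,340,3)"
```

```text
[0, 0, 0] [[313.22798671 224.79927445]]
[-19, 0, 0] [[313.13750022 237.16967769]]
[-19, 11, 0] [[313.1014111  219.77167606]]
[0, 11, 0] [[313.1971251  208.85177982]]
[-10, 0, 10] [[329.34093098 230.98588833]]
[-10, 0, -10] [[297.02429876 231.01501312]]
151 [array([608.07068556,  17.06750773, 151.        ]), array([609.99377393,  13.4782383 , 151.        ]), array([596.22944589,  10.56074308, 151.        ])]
109 [array([624.34657165,  -4.90758604, 109.        ]), array([626.82252979,  -9.52873659, 109.        ]), array([609.10108723, -13.28498418, 109.        ])]
[[414.67266859 292.75034234]
 [395.79247391 257.44047269]
 [312.14314951 317.83306607]]
```

View pics/w9c.png

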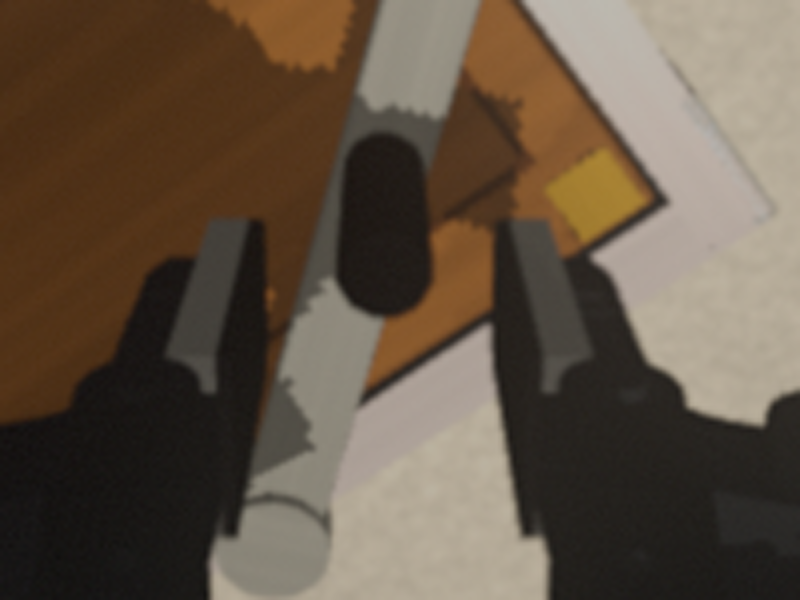

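View pics/w10c.png

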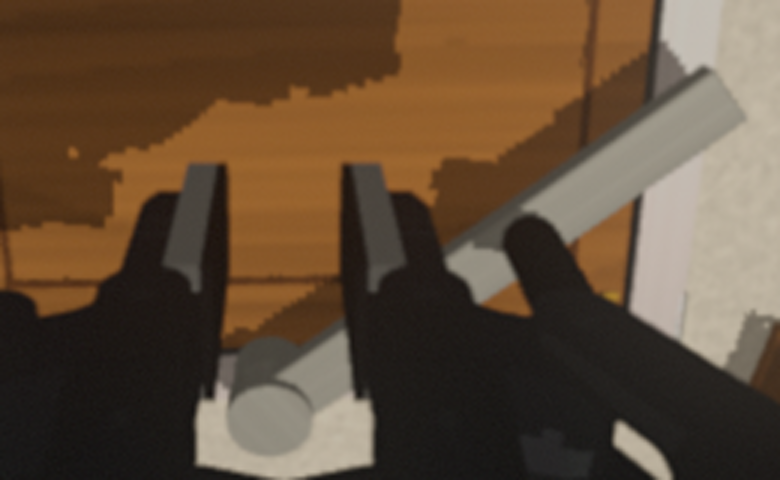

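Run:
```python
from h import *
c=vision.calibration('scene')
jx=np.array([np.cos(.14),np.sin(.14),0]); p=np.array([467.7,-4,227.5])
for dz in (0,13,25,40):
    print(dz,[np.round(proj(c,p+[0,0,dz]+k*30*jx)[0]) for k in(-1,0,1)])
c=snap('scene','pics/s11.png'); st()
crop('pics/s11.png','pics/s11c.png',240,80,430,240,4)
```

```text
0 [array([283., 143.]), array([292., 149.]), array([302., 155.])]
13 [array([283., 139.]), array([292., 145.]), array([301., 150.])]
25 [array([282., 135.]), array([292., 141.]), array([301., 147.])]
40 [array([282., 130.]), array([292., 136.]), array([301., 142.])]
t 15.22 pos [560.5  20.  118.4] F [-0.1 -0.2 -0.8] grip 0.23 j6 -0.29 jawyaw 0.12
```

View pics/s11c.png

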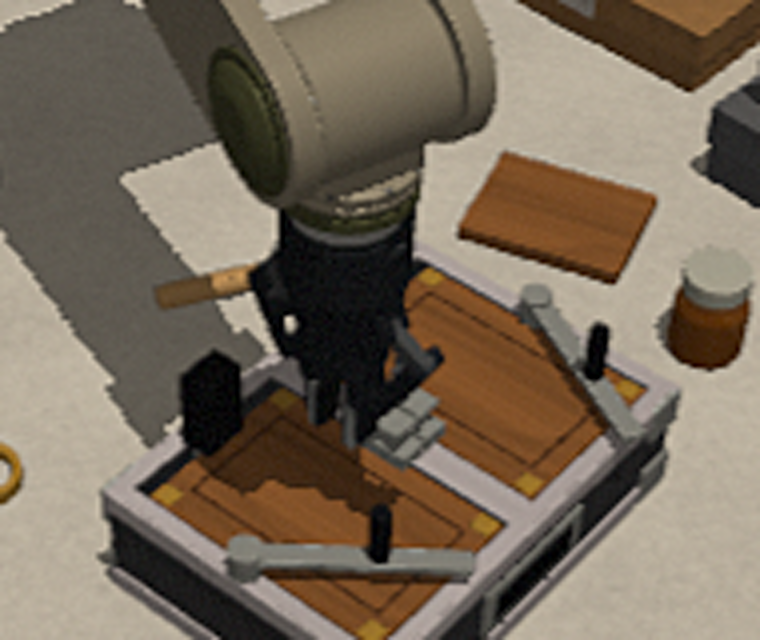

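Run:
```python
from h import *
plan([622,-1.5,135],-0.5)
plan([622,-1.5,82],-0.5)
```

```text
t 15.22 turn [ 0.62 -0.    0.  ] shift_cm [-1.66 -2.88  5.85]
t 15.22 turn [ 0.62 -0.    0.  ] shift_cm [ 3.64 -2.88  5.85]
```

```bash
python3 -m pendant '[[0.05,0,0,-1.8,-0.2,0.5,0.6],[0.2,0,0,-2.5,-1,2,0.6],[0.37,0,0,-2.5,-1.7,3.5,0.6],[0.52,0,0,-2.5,-2.4,4.8,0.6],[0.62,0,0,-2.5,-2.88,5.85,0.6]]' 20
python3 -m pendant '[[0,0,0,0,0,0,0.6],[0,0,0,0,0,0,0.6],[0,0,0,1,0,0,0.6],[0,0,0,2.5,0,0,0.6],[0,0,0,2.5,0,0,0.6]]' 20
python3 - <<'E'
from h import *
st();c=snap('wrist','pics/w12.png');c=snap('scene','pics/s12.png')
crop('pics/s12.png','pics/s12c.png',240,110,430,270,4)
plan([622,-1.5,82],-0.5)
E
```

```text
time_s: 15.85
eef_pos: [623.1, -1.9, 143.2]
ee_rot: [0.685, 0.177, 0.685, -0.177]
force: [-0.6, 0.3, 0.6]
grip_width: 0.599
time_s: 16.48
eef_pos: [621.4, -1.4, 116.4]
ee_rot: [0.684, 0.175, 0.686, -0.175]
force: [0.2, 0.2, -0.5]
grip_width: 0.597
t 16.48 pos [621.4  -1.4 116.4] F [ 0.2  0.2 -0.5] grip 0.597 j6 0.31 jawyaw -0.5
t 16.57 turn [ 0. -0.  0.] shift_cm [ 3.61 -0.01 -0.03]
```

View pics/w12.png

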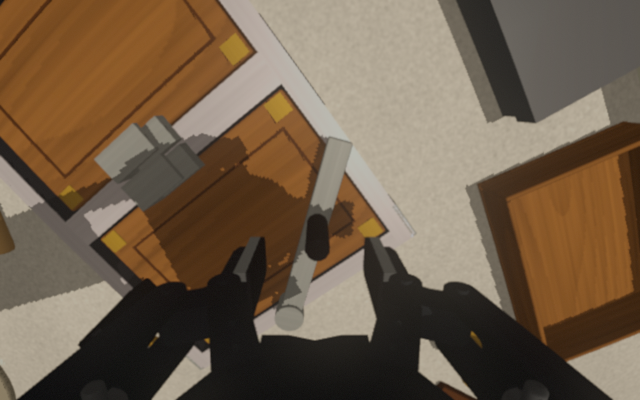

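View pics/s12c.png

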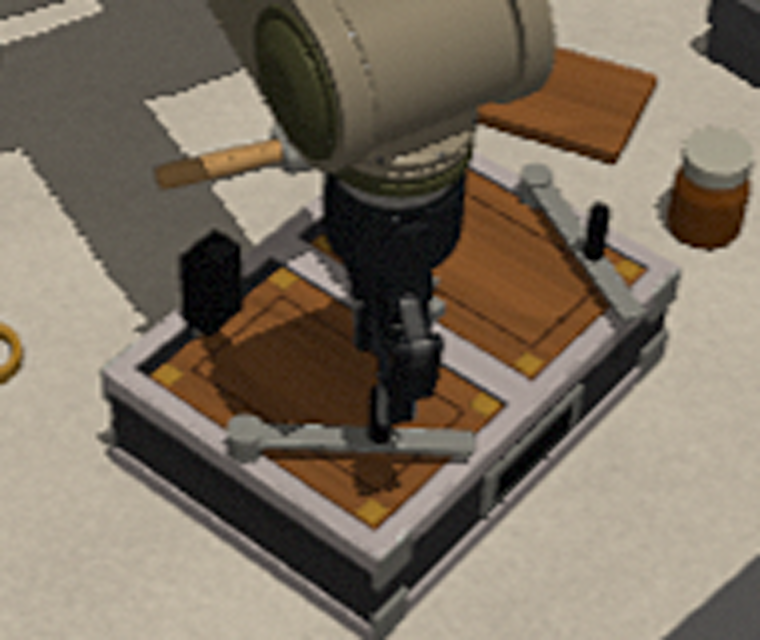

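```bash
python3 -m pendant '[[0,0,0,0.5,0,0,0.6],[0,0,0,1.2,0,0,0.6],[0,0,0,2,0,0,0.6],[0,0,0,2,0,0,0.6],[0,0,0,2,0,0,0.6]]' 20
python3 - <<'E'
from h import *
st();c=snap('wrist','pics/w13.png');c=snap('scene','pics/s13.png')
crop('pics/s13.png','pics/s13c.png',240,110,430,270,4)
E
```

```text
time_s: 17.2
eef_pos: [622.4, -1.6, 98.4]
ee_rot: [0.685, 0.175, 0.685, -0.175]
force: [-1.1, -0.6, 0.4]
grip_width: 0.601
t 17.2 pos [622.4  -1.6  98.4] F [-1.1 -0.6  0.4] grip 0.601 j6 0.31 jawyaw -0.5
```

View pics/w13.png

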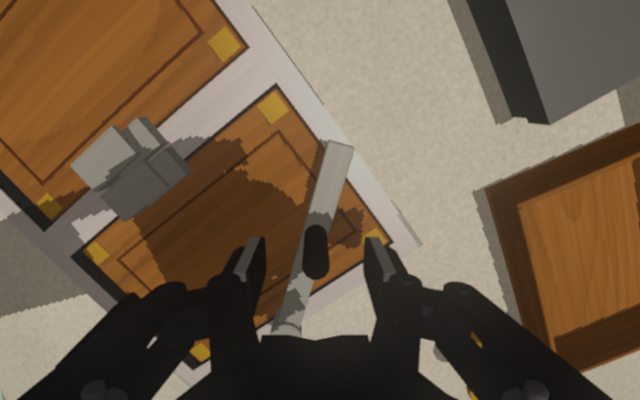

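View pics/s13c.png

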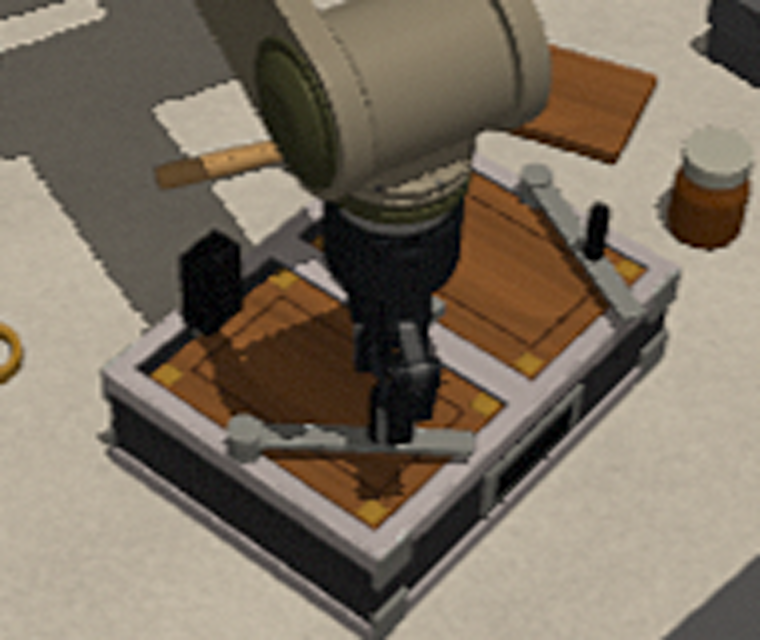

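```bash
python3 -m pendant '[[0,0,0,0.5,0,0,0.6],[0,0,0,1.0,0,0,0.6],[0,0,0,1.5,0,0,0.5],[0,0,0,1.5,0,0,0.35],[0,0,0,1.5,0,0,0.25]]' 20
python3 -m pendant '[[0,0,0,0,0,0,0.23],[0,0,0,0,0,0,0.23],[0,0,0,0,0,0,0.23],[0,0,0,0,0,0,0.23],[0,0,0,0,0,0,0.23]]' 20
python3 - <<'E'
from h import *
st();c=snap('wrist','pics/w14.png')
E
```

```text
time_s: 17.92
eef_pos: [622.4, -1.6, 83.4]
ee_rot: [0.685, 0.175, 0.685, -0.175]
force: [0.7, -0.9, 0.1]
grip_width: 0.252
time_s: 18.55
eef_pos: [622.3, -1.6, 83.3]
ee_rot: [0.685, 0.175, 0.685, -0.175]
force: [-0.2, 1.2, -0.4]
grip_width: 0.228
t 18.55 pos [622.3  -1.6  83.3] F [-0.2  1.2 -0.4] grip 0.228 j6 0.31 jawyaw -0.5
```

View pics/w14.png

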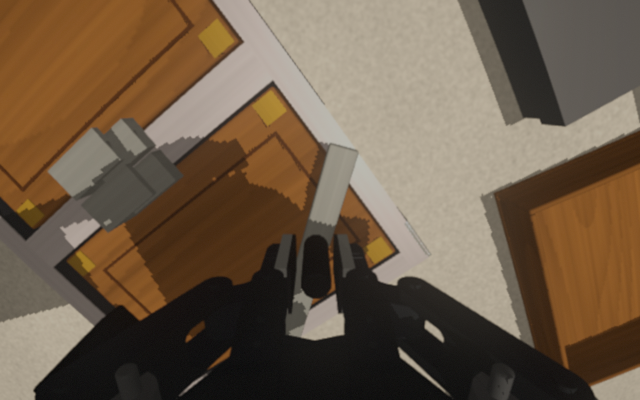

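Now the pin at (315,265) is caged between the pads. I'll follow the arc again.

```bash
python3 -m pendant '[[-0.05,0,0,0,0.17,-0.7,0.23],[-0.1,0,0,0,0.34,-1.46,0.23],[-0.17,0,0,0,0.34,-2.2,0.23],[-0.25,0,0,0,0.27,-3.06,0.23],[-0.25,0,0,0,0.27,-3.06,0.23]]' 20
python3 - <<'E'
from h import *
st();c=snap('wrist','pics/w15.png')
cx=np.array([np.cos(.14),np.sin(.14)]);cy=np.array([-cx[1],cx[0]])
h=np.array([568.5,-59.4])
for th,y in((.37,-.15),(.25,-.05),(.12,.05),(0,.14),(-.05,.14)):
    p=h+80*(np.cos(th)*cy+np.sin(th)*cx); print(th,p); plan([*p,83.3],y)
E
```

```text
time_s: 19.23
eef_pos: [596.6, 15.6, 83.5]
ee_rot: [0.702, 0.088, 0.702, -0.088]
force: [-0.4, -0.5, 0.1]
grip_width: 0.232
t 19.23 pos [596.6  15.6  83.5] F [-0.4 -0.5  0.1] grip 0.232 j6 0.08 jawyaw -0.25
0.37 [586.73820188  18.4933116 ]
t 19.27 turn [-0.102  0.     0.   ] shift_cm [ 0.01  0.05 -1.05]
0.25 [577.28226407  20.11648784]
t 19.27 turn [-0.202  0.     0.   ] shift_cm [ 0.01 -0.03 -2.01]
0.12 [566.90010666  20.58400053]
t 19.27 turn [-0.302  0.     0.   ] shift_cm [ 0.01 -0.24 -3.03]
0 [557.33655083  19.8172797 ]
t 19.27 turn [-0.392  0.     0.   ] shift_cm [ 0.01 -0.56 -3.93]
-0.05 [553.3912884   19.16033881]
t 19.27 turn [-0.392  0.     0.   ] shift_cm [ 0.01 -0.72 -4.3 ]
```

View pics/w15.png

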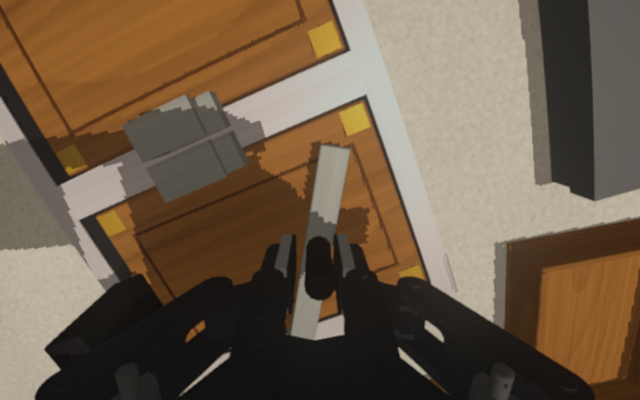

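```bash
python3 -m pendant '[[-0.1,0,0,0,0.05,-1.05,0.23],[-0.2,0,0,0,-0.03,-2.0,0.23],[-0.3,0,0,0,-0.24,-3.0,0.23],[-0.39,0,0,0,-0.5,-3.7,0.23],[-0.39,0,0,0,-0.55,-3.9,0.23]]' 20
python3 - <<'E'
from h import *
st();c=snap('wrist','pics/w16.png')
E
```

```text
time_s: 19.9
eef_pos: [557.8, 19.7, 83.4]
ee_rot: [0.706, -0.049, 0.705, 0.049]
force: [0.7, 1.0, 0.1]
grip_width: 0.231
t 19.9 pos [557.8  19.7  83.4] F [0.7 1.  0.1] grip 0.231 j6 -0.31 jawyaw 0.138
```

View pics/w16.png

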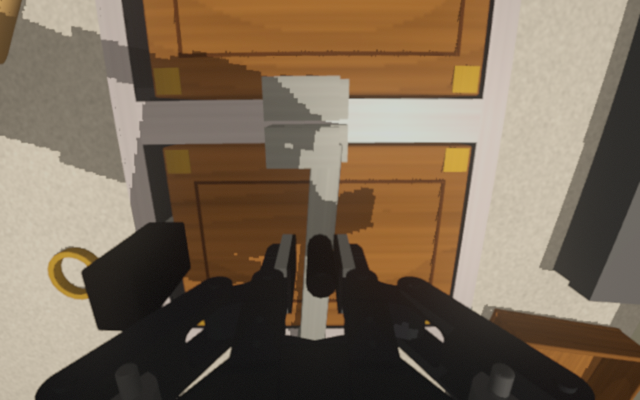

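Nearly closed, with the bar entering the catch at (325,150). I'll push on in small steps until the force shows the stop.

```bash
python3 -m pendant '[[0,0,0,0,0,-0.1,0.23],[0,0,0,0,-0.02,-0.2,0.23],[0,0,0,0,-0.03,-0.3,0.23],[0,0,0,0,-0.05,-0.4,0.23],[0,0,0,0,-0.05,-0.5,0.23]]' 20
python3 -c "
from h import *
st()"
```

```text
time_s: 20.58
eef_pos: [552.7, 18.6, 83.3]
ee_rot: [0.705, -0.049, 0.705, 0.049]
force: [0.5, 0.3, -0.3]
grip_width: 0.231
t 20.57 pos [552.7  18.6  83.3] F [ 0.5  0.3 -0.3] grip 0.231 j6 -0.32 jawyaw 0.14
```

```bash
python3 -m pendant '[[0,0,0,0,0,-0.1,0.23],[0,0,0,0,0,-0.15,0.23],[0,0,0,0,0,-0.2,0.23],[0,0,0,0,0,-0.25,0.23],[0,0,0,0,0,-0.3,0.23]]' 20
python3 -c "
from h import *
st();c=snap('wrist','pics/w17.png')
crop('pics/w17.png','pics/w17c.png',220,60,420,340,2.8)"
```

```text
time_s: 21.2
eef_pos: [552.0, 18.4, 83.4]
ee_rot: [0.707, -0.049, 0.703, 0.049]
force: [16.4, 4.4, -8.0]
grip_width: 0.228
t 21.2 pos [552.   18.4  83.4] F [16.4  4.4 -8. ] grip 0.228 j6 -0.32 jawyaw 0.14
```

View pics/w17c.png

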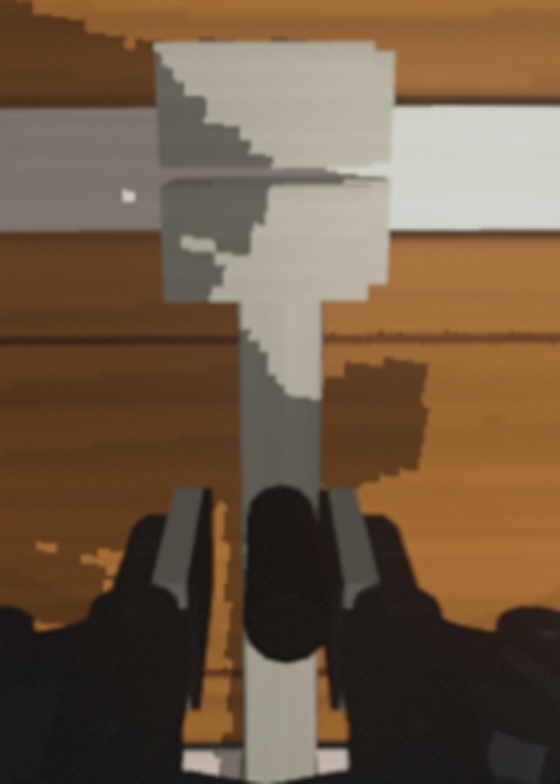

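```bash
python3 -m pendant '[[0,0,0,0,0,0.2,0.23],[0,0,0,0,0,0.4,0.3],[0,0,0,0,0,0.4,0.5],[0,0,0,0,0,0.3,0.6],[0,0,0,0,0,0.3,0.6]]' 20
python3 -m pendant '[[0,0,0,-2,0,0,0.6],[0,0,0,-5,0,0,0.6],[0,0,0,-8,0,0,0.6],[0,0,0,-11,0,0,0.6],[0,0,0,-14,0,0,0.6]]' 20
python3 -m pendant '[[0,0,0,0,-4,3,0.6],[0,0,0,0,-9,5,0.6],[0,0,0,0,-14,5,0.6],[0,0,0,0,-19,5,0.6],[0,0,0,0,-22,5,0.6]]' 20
python3 -c "
from h import *
st();c=snap('wrist','pics/w18.png');snap('scene','pics/s18.png');snap('top','pics/t18.png')
crop('pics/s18.png','pics/s18c.png',240,110,430,270,4)
crop('pics/t18.png','pics/t18c.png',140,120,460,270,2.5)"
```

```text
time_s: 21.88
eef_pos: [552.6, 18.5, 83.3]
ee_rot: [0.705, -0.049, 0.705, 0.049]
force: [0.6, -0.1, 0.2]
grip_width: 0.601
time_s: 22.5
eef_pos: [552.6, 18.6, 224.4]
ee_rot: [0.705, -0.049, 0.705, 0.049]
force: [-0.1, 0.4, 0.1]
grip_width: 0.604
time_s: 23.12
eef_pos: [632.7, -194.7, 222.9]
ee_rot: [0.705, -0.049, 0.706, 0.049]
force: [0.3, -0.5, -0.1]
grip_width: 0.599
t 23.12 pos [ 632.7 -194.7  222.9] F [ 0.3 -0.5 -0.1] grip 0.599 j6 -0.61 jawyaw 0.138
```

View pics/s18c.png

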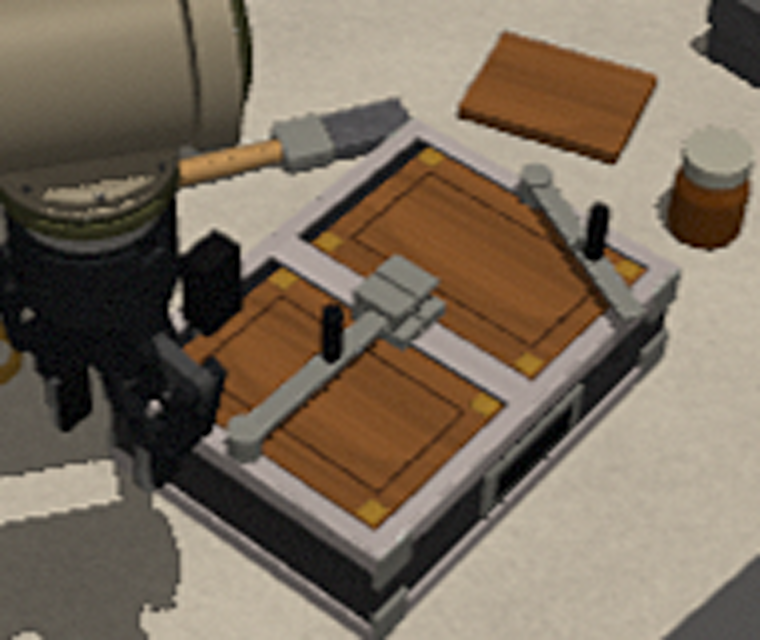

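View pics/t18c.png

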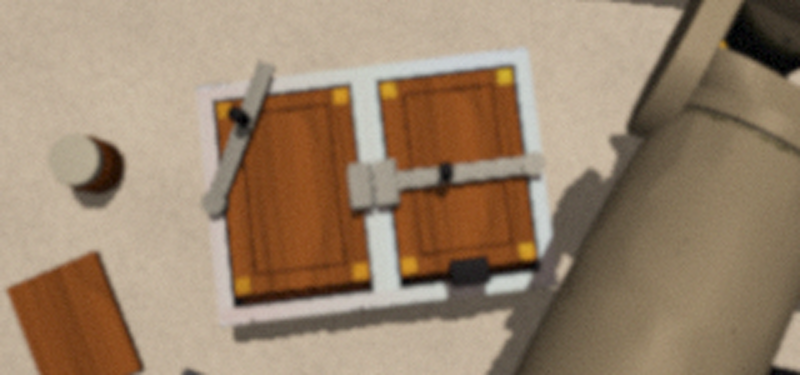

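View pics/w18.png

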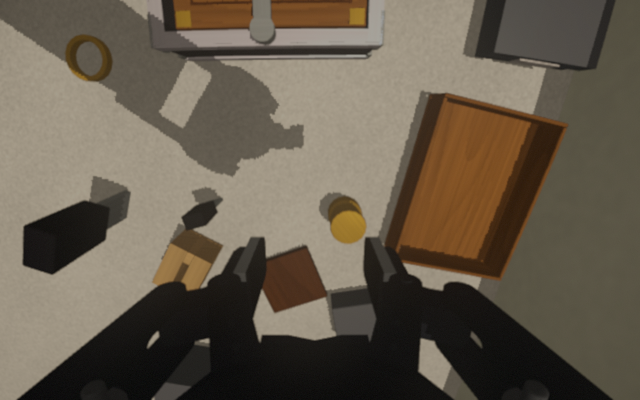

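```bash
python3 -c "
from h import *
st(); print(job.finish_job())"
```

```text
t 23.27 pos [ 632.7 -193.4  222.7] F [-0.1  0.3 -0.1] grip 0.602 j6 -0.61 jawyaw 0.138
the job is handed in; nothing more can be done
None
```

The job is handed in at 23.3 s. The gauge stands fully home in the right gap, and the right latch is closed in its catch.

- **Gauge:** The blade went into the right gap first try with no resistance, past the 18 mm jam depth. At the shoulder, contact showed about +9 N. The arm's drop put the shoulder at about 90 mm, which is rim height. I didn't need to try the left gap.
- **Latch:** I pushed the right latch by its pin to its stop, which gave about 16 N. The final pictures show its end in the catch. The left latch was not touched and is still open.
- **Other objects:** The final pictures show the jar and lens upright where they started and the gripper clear of everything.

**Finger height:** The fingertips sit about 40 mm higher in the pictures than the reported TCP.
- The gauge was therefore held only near the top of its grip, though it held.
- The first latch sweep passed above the pin without touching anything. I repeated it about 35 mm lower and it worked.

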